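Seat the reference-mirror plate on its kinematic gauge base and lock the hold-down

ROBOT

A 7-joint arm with a two-finger parallel gripper is mounted at the origin on a cart in front of the work surface, level with it; the furniture and walls round the work are solid. World frame = base frame: x ahead of the robot, y to its left, z up, the work surface at z = 0. Lengths are in m, angles in rad, forces in N, time in s.
With the tool pointing down it reaches from about 0.4 to 0.85 m from the base axis. Payload 4.5 kg.
Tool frame: the origin (TCP) lies at the very end of the fingers, on their centre line; the grasp point (between the pads) lies 19 mm behind it (r.grip_point_offset is the distance from the TCP to the grasp point, in m); z points along the fingers, y is the line along which they close (so a half turn about z gives the same grasp; the last joint's range is limited). The gripper opens to 88 mm and grips with 3 to 60 N. Pads are 18 mm wide; open, the fingers measure 123 mm over their backs; the gripper's body (75 mm by 187 mm) begins 45 mm behind the grasp point.
Start: joints at [-1.145, 0.689, -0.195, 1.565, 0.157, 0.902, -0.215], TCP at [0.239, 0.578, 0.239] pointing down, gripper open.
Joint ranges: [-3.01, 3.01], [-0.46, 2.08], [-1.47, 1.51], [0.13, 2.56], [-1, 4.14], [0.04, 2.09], [-2.66, 2.66]. Speed limits (rad/s): [2.57, 2.57, 3.14, 3.14, 3.14, 3.14, 3.14].

INTERFACE

Orientations are given as a unit quaternion [x, y, z, w].
In Python, from plant import r gives the robot as it stands.
- The arm moves only by the tool carry_out, never from a script. Its argument "rows" is a list of rows, each a list of 3 entries, a list of its own where there are three numbers: the shift along the tool's x, y, z in cm, then the turn, a rotation vector about the tool's x, y, z in degrees, then the closure, from 0 (fully open) to 1 (shut). A call has 1 to 12 rows; each row is the pose to reach, as a shift and turn from the pose commanded when the call began, along the tool's axes at that moment; what a row does not reach only later rows make up. A row lasts 1/10 s, in which the tool goes at most 50 mm and 8.59 degrees, less where a joint would pass 70% of its speed; a pose out of reach is approached as far as the arm can. A call with a gripper value outside its range is refused whole. The fingers move at their own pace and stop on an object; "newtons" is the grip in N (left out, the last holds). Time passes only in rows, so rows that repeat a pose let the fingers close. It gives the time, the measured TCP pose, the force, the opening and the grip force at its end, in the units of the state.
- r.get_state(): the state, without advancing time (a new reading comes with each control period).
- r.snapshot(name): name is "scene" or "top" or "wrist"; returns a dict with "image" (420x560x3 uint8, red, green, blue), "fx", "fy", "cx", "cy" (pixels), "pose" (4x4, takes a point from camera to world coordinates). Camera axes: x right, y up, looking along -z (the intrinsics and any distortion apply to the point x, -y, -z); pixel columns grow to the right and rows downward; lengths in m; the calibration is good to about 2 mm. A picture is of the moment at which its call begins. There is no depth.
- r.finish_job(): hands the job in; it is judged then, once.
The state is a dict: "clock": time; "q": joint angles; "qd": joint speeds; "joint_torque": joint torques, N m; "tool_pos": TCP position; "eef_rot": TCP orientation; "contact_force": force on the tool from outside, world axes, zero at the start; "moment": the same for the moment, N m; "opening": opening from 0.0 (shut) to 1.0 (fully open); "finger_force": force on a finger pad.
Only numpy, scipy, OpenCV 4.12 (cv2) and the standard library are available. Lean on these libraries where they do the work, as an engineer would, in place of code of your own. Each camera call takes 0.05 s, during which the arm holds its last target. There are 200 camera calls.

TASK

Set the reference-mirror plate on the round gauge base with its mirror towards the white scale, lower it gently and, pressing only lightly, feel it round until all three ball feet have dropped home in their seats (cone, groove and flat), then let go and swing the sprung hold-down arm round by its black knob to its stop, so that the plunger sits on the brass crown of the plate. The seats are lapped: never press the plate down with more than about 15 N, do not tip the plate, and leave the gem box, loupe and slide frame where they are.

Things in the scene. Friction and masses are not known exactly. Their poses are not given: they have to be found in the camera images.
- plate_grip (a point): Centre of the black grip block (32 mm along x, 22 mm along y, grip it across y; 20 mm tall) in the middle of the mirror plate, a loose silver disc 116 mm across, 8 mm thick, 0.55 kg. The disc's top is 10 mm below this point; the three 10 mm ball feet under it end 28 mm below. z up, x to the front foot; a tilted mirror block 18 mm tall stands on the disc at x = -55 to -33 mm.
- crown_top (a point): Top of the brass crown on the grip block, 15 mm above plate_grip: 21 mm across, 5 mm high, sloping sides, flat top 8 mm across. Axes as plate_grip.
- foot_front (a point): Centre of the plate's ball foot for the cone, at x = +44 mm of the plate, opposite the mirror; 23 mm below plate_grip. Axes as plate_grip.
- foot_left (a point): Centre of the plate's ball foot for the groove, 120 degrees anticlockwise (seen from above) from the front foot; 44 mm from the plate's axis.
- foot_right (a point): Centre of the plate's ball foot for the flat, 120 degrees clockwise from the front foot; 44 mm from the plate's axis.
- gauge_base: Fixed round grey base, 140 mm across, origin under its centre, z up, white scale ticks on its -x side. It holds a dark turntable, locked at an angle that is NOT reported, with three steel seats 44 mm from the axis: cone within 0.42 rad either side of this frame's +x, V groove 120 degrees anticlockwise of it, flat 120 degrees clockwise. A post at y = +80 mm, 76 mm tall, carries the arm.
- base_top (a point): On the base's axis, 29 mm above its origin, level with the tops of the cone and groove pads (ring sectors 24 mm wide, 110 degrees long; both seats 10.4 mm wide at the mouth, 45 degree walls). Feet still on top of the pads: ball centres 5 mm above this point. All feet home: ball centres 1.9 mm above it, 3.1 mm lower; plate level and centred, plate_grip 24.9 mm above. Axes as gauge_base.
- hold_down (a joint): Swing of the hold-down arm about the post, rad, growing anticlockwise from above: 0 = along the base's -x, clear of the plate; 1.571 = at its stop, plunger over the base's axis. Stays where left (1 N at the knob moves it). The sprung plunger rides 2.5 mm up the crown of a seated plate and presses with about 5.6 N; on a plate that is not home it jams.
- clamp_knob (a point): Centre of the upright black knob on the arm's end, 14 mm across, 28 mm tall, the arm right below it; 100 mm above the base's origin, 80 mm from the hinge axis, which stands at x = 0, y = +80 mm of gauge_base.
- gem_box: Loose round clear gem box, 44 mm across, 20 mm tall, a bystander; origin at the centre of its underside.
- loupe: Loose folded steel loupe, 25 x 47 x 17 mm, a bystander; origin under its centre.
- slide_frame: Loose black plastic stone frame, 50 x 58 x 12 mm, a bystander; origin under its centre.

How it is judged:
On the way:
1. all three ball feet are home in cone, groove and flat while the hold-down arm is still swung clear (z of foot_front in the frame of gauge_base between 0.0295 and 0.0321 m and z of foot_left in the frame of gauge_base between 0.0295 and 0.0321 m and z of foot_right in the frame of gauge_base between 0.0295 and 0.0321 m and horizontal distance between plate_grip and base_top below 0.003 m and x of foot_front in the frame of gauge_base above 0.032 m and value of joint hold_down below 1 rad), for 0.2 s.
At the end, for the whole second after the job is handed in: All three ball-foot centres within 1.3 mm of their seated height (30.8 mm above the base origin), plate centred within 3 mm, front foot on the cone side (over 32 mm along the base x), at rest; hold-down arm within 0.07 rad of its stop (z of foot_front in the frame of gauge_base between 0.0295 and 0.0321 m and z of foot_left in the frame of gauge_base between 0.0295 and 0.0321 m and z of foot_right in the frame of gauge_base between 0.0295 and 0.0321 m and horizontal distance between plate_grip and base_top below 0.003 m and x of foot_front in the frame of gauge_base above 0.032 m and value of joint hold_down above 1.5 rad and linear speed of mirror_plate below 0.01 m/s); the robot touches nothing.
It fails at once if the contact forces of the plate on its seats and hold-down add up to more than 45 N (over 20 N of downward push) (contact force between mirror_plate and gauge_base above 45 N).
It fails at once if the mirror plate is tipped more than 0.35 rad (angle between plate_grip's own z axis and vertical above 0.35 rad).
It fails at once if the gem box is moved more than 25 mm (distance of gem_box from where it was at the start of the episode above 0.025 m).
It fails at once if the loupe is moved more than 25 mm (distance of loupe from where it was at the start of the episode above 0.025 m).
It fails at once if the slide frame is moved more than 25 mm (distance of slide_frame from where it was at the start of the episode above 0.025 m).
It also fails if it takes over 67 s, if anything falls off the work surface, if the arm or the gripper's body presses on something with over 40 N, if the wrist force passes 120 N, or if a joint passes its speed limit or range.

## Working session

There is one attempt and no reset: what is moved stays moved. The work goes in short steps, Python scripts to look and compute and a tool call to move; the robot and the scene stay as the last step left them, time stands still between calls to the robot, and variables do not carry over. Pictures are saved under pics/ and viewed, at most 10 in all, crops included, and the job is handed in when it is done.

Besides the shell and the picture viewer there is one more tool, called after "Emit:" as name([rows], argument=value, ...), one row to a line, values as JSON. carry_out: Moves the arm, as the interface text tells. Its arguments: {"type":"object","properties":{"rows":{"type":"array"},"newtons":{"type":"number"}},"required":["rows"]}

```bash
mkdir -p pics
cat > h.py <<'E'
import numpy as np, cv2
from plant import r
from scipy.spatial.transform import Rotation as R
def snap(n,f):
    s=r.snapshot(n); cv2.imwrite(f'pics/{f}.png',s['image'][:,:,::-1]); np.save(f'pics/{f}.npy',s,allow_pickle=True); return s
def load(f): return np.load(f'pics/{f}.npy',allow_pickle=True).item()
def ray(s,u,v,z):
    d=np.array([(u-s['cx'])/s['fx'],-(v-s['cy'])/s['fy'],-1]); P=np.array(s['pose']); d=P[:3,:3]@d; o=P[:3,3]
    return o+d*(z-o[2])/d[2]
def proj(s,p):
    P=np.array(s['pose']); c=P[:3,:3].T@(np.array(p)-P[:3,3]); return s['cx']+s['fx']*c[0]/-c[2], s['cy']-s['fy']*c[1]/-c[2]
E
python3 - <<'E'
from h import *
for n in('top','scene'):
    s=snap(n,n+'0'); print([k for k in s],s['fx'],s['cx'],s['cy'],np.round(s['pose'],3))
print(r.get_state())
E
```

```text
['image', 'fx', 'fy', 'cx', 'cy', 'pose'] 470.9904707232516 288.47837437094586 213.3739486869024 [[ 0.023  0.982 -0.187  0.288]
 [-1.     0.026  0.014 -0.088]
 [ 0.019  0.187  0.982  1.072]
 [ 0.     0.     0.     1.   ]]
['image', 'fx', 'fy', 'cx', 'cy', 'pose'] 486.3443859924381 275.8103152856724 212.73926183228127 [[ 0.44   0.382 -0.813 -0.236]
 [-0.898  0.208 -0.388 -0.45 ]
 [ 0.021  0.9    0.434  0.481]
 [ 0.     0.     0.     1.   ]]
{'clock': 0.1, 'q': array([-1.14520538,  0.68986079, -0.19454296,  1.56622195,  0.15731044,
        0.90249325, -0.21508589]), 'qd': array([-0.00100472, -0.00197381, -0.00175106, -0.00320819,  0.00068674,
        0.00106058, -0.00043515]), 'joint_torque': array([-3.00734740e-03, -5.28501284e+01, -1.27122704e+00, -1.53838867e+01,
       -5.25460986e-02,  1.99093272e-03,  3.42380963e-05]), 'tool_pos': array([0.23847188, 0.57711756, 0.23802017]), 'eef_rot': array([ 1.94589808e-01,  9.80884384e-01, -7.88908268e-04, -9.92669134e-05]), 'contact_force': array([0.03595185, 0.30390835, 0.43360679]), 'moment': array([-0.00541985, -0.03558566, -0.02911727]), 'finger_force': 0.0, 'opening': 1.0004301703924037}
```

View pics/top0.png

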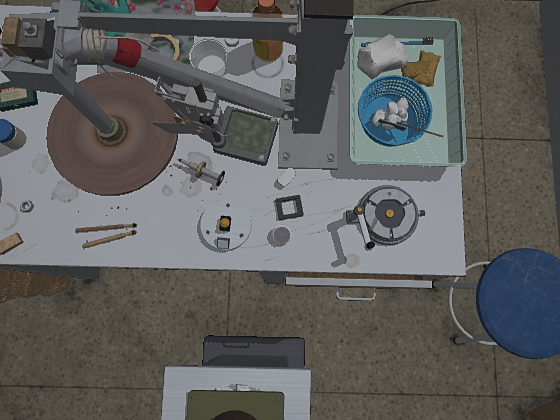

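View pics/scene0.png

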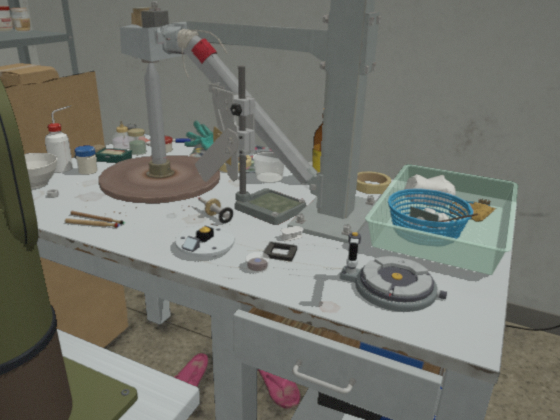

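Run:
```python
from h import *
s=load('top0'); im=s['image'][:,:,::-1]
a=cv2.resize(im[190:265,185:285],(800,600),interpolation=cv2.INTER_CUBIC); cv2.imwrite('pics/a.png',a)
a=cv2.resize(im[175:275,325:435],(660,600),interpolation=cv2.INTER_CUBIC); cv2.imwrite('pics/b.png',a)
print(ray(s,225,222,.05),ray(s,390,213,.029))
```

```text
[0.45988869 0.03634947 0.05      ] [ 0.49380697 -0.33259318  0.029     ]
```

View pics/a.png

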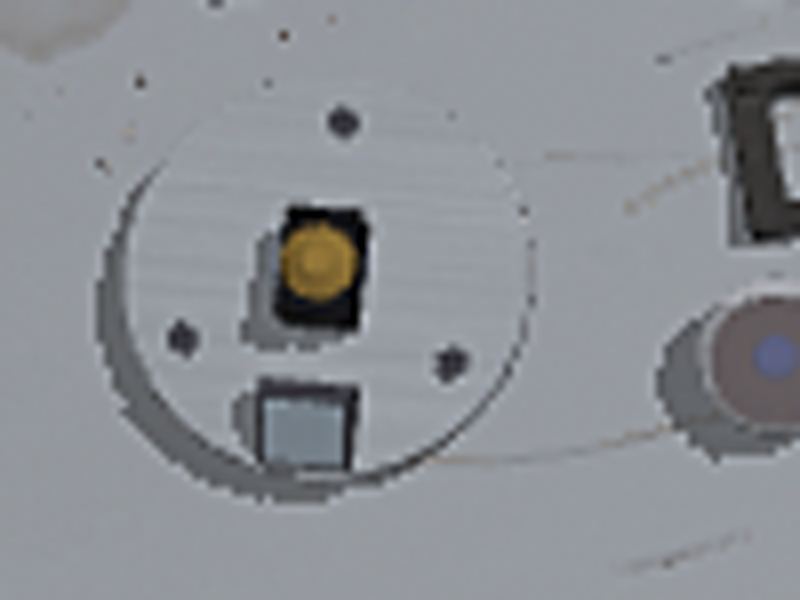

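View pics/b.png

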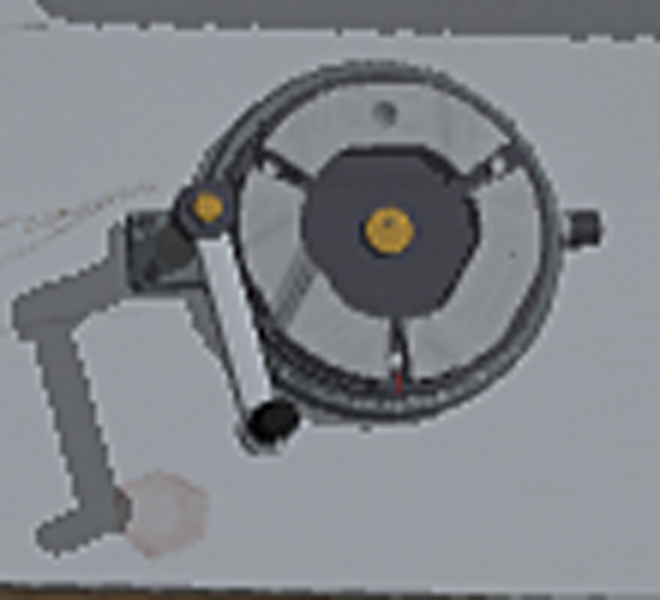

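The plate lies with its three foot dots at about (343,122), (183,338) and (450,363) in crop a, mirror towards the robot. In crop b the cone is at (385,112), the groove runs from about (278,325) to (318,262), the hinge is at (208,205) and the knob at (272,422).

Run:
```python
from h import *
s=load('top0')
A=lambda u,v,z:ray(s,185+(u+.5)/8-.5,190+(v+.5)/8-.5,z)
B=lambda u,v,z:ray(s,325+(u+.5)/6-.5,175+(v+.5)/6-.5,z)
f=[A(343,122,.018),A(183,338,.018),A(450,363,.018)]
c=sum(f)/3; print('plate c',c,'crown',A(318,258,.043))
for p in f: d=p-c; print(np.hypot(*d[:2]),np.degrees(np.arctan2(d[1],d[0])))
print('base ellipse centre top', 'hub',B(389,231,.022),B(389,231,.029))
# base rim: left/right/top/bottom of ring
hinge=B(208,205,.085); knob=B(272,420,.112)
print('hinge',hinge,'knob',knob,np.hypot(*(knob-hinge)[:2]),np.degrees(np.arctan2(*(knob-hinge)[1::-1])))
cone=B(385,112,.027);print('cone',cone)
print('groove',B(278,325,.029),B(318,262,.029))
print('gaps',B(270,165,.028),B(505,160,.028),B(398,355,.028),'disk edges',B(242,231,.029),B(537,231,.029),B(389,82,.029),B(398,390,.029))
print('red',B(400,382,.028),'rightknob',B(585,229,.015))
```

```text
plate c [0.46119086 0.03950989 0.018     ] crown [0.46144389 0.0387372  0.043     ]
0.04402387048871312 -3.7751904787996517
0.043664483248661214 116.34305365206247
0.043766900606043296 -124.12376043622608
base ellipse centre top hub [ 0.49495693 -0.33289721  0.022     ] [ 0.49357961 -0.33126428  0.029     ]
hinge [ 0.49030041 -0.25346041  0.085     ] knob [ 0.41021448 -0.27053245  0.112     ] 0.08188535776812582 -167.96629263402875
cone [ 0.54012708 -0.33099275  0.027     ]
groove [ 0.45659791 -0.28890691  0.029     ] [ 0.4809838 -0.3042401  0.029    ]
gaps [ 0.51805926 -0.28665778  0.028     ] [ 0.52241743 -0.37618888  0.028     ] [ 0.44655461 -0.33407011  0.028     ] disk edges [ 0.4921039  -0.27564697  0.029     ] [ 0.49506832 -0.38737121  0.029     ] [ 0.55142875 -0.33225605  0.029     ] [ 0.43320324 -0.33360017  0.029     ]
red [ 0.43637581 -0.33463978  0.028     ] rightknob [ 0.49911331 -0.40987936  0.015     ]
```

```bash
cat >> h.py <<'E'
def go(p,yaw):  # yaw of tool y axis minus 90, deg; tool down
    s=r.get_state(); T=R.from_quat(s['eef_rot'])
    # target: tool y at 90+yaw, z down -> x = y cross z
    y=np.array([-np.sin(np.radians(yaw)),np.cos(np.radians(yaw)),0]); z=np.array([0,0,-1.]); G=R.from_matrix(np.c_[np.cross(y,z),y,z])
    print('t',round(s['clock'],2),'pos',s['tool_pos'].round(4),'F',s['contact_force'].round(2))
    print('shift cm',(100*T.inv().apply(np.array(p)-s['tool_pos'])).round(2),'turn',np.degrees((T.inv()*G).as_rotvec()).round(2))
E
python3 -c "
from h import *
go([.461,.039,.16],-3.8)"
```

```text
t 0.1 pos [0.2385 0.5771 0.238 ] F [0.04 0.3  0.43]
shift cm [-41.11 -41.23   7.87] turn [-9.000e-02 -1.000e-02 -1.864e+01]
```

Emit:
carry_out([
  [[-3.5,-3.5,0.5],[0,0,-3],0],
  [[-7,-7,1],[0,0,-6],0],
  [[-10.5,-10.5,1.5],[0,0,-9],0],
  [[-14,-14,2],[0,0,-12],0],
  [[-17.5,-17.5,2.5],[0,0,-15],0],
  [[-21,-21,3],[0,0,-18.6],0],
  [[-24.5,-24.5,3.5],[0,0,-18.6],0],
  [[-28,-28,4],[0,0,-18.6],0],
  [[-31.5,-31.5,5],[0,0,-18.6],0],
  [[-35,-35,6],[0,0,-18.6],0],
  [[-38.5,-38.5,7],[0,0,-18.6],0],
  [[-41.1,-41.2,7.8],[0,0,-18.6],0],
])

```text
clock: 1.3
tool_pos: [0.4617, 0.0368, 0.16]
eef_rot: [0.035, 0.999, -0.0, -0.0]
contact_force: [0.1, 0.7, -0.5]
opening: 0.999
finger_force: 0.0
```

Emit:
carry_out([
  [[0,0,0],[0,0,0],0],
  [[0,0,0],[0,0,0],0],
  [[0,0,0],[0,0,0],0],
  [[0,0,0],[0,0,0],0],
])

```text
clock: 1.7
tool_pos: [0.4609, 0.0418, 0.161]
eef_rot: [0.032, 0.999, 0.0, 0.0]
contact_force: [0.1, 0.3, 0.2]
opening: 1.0
finger_force: 0.0
```

```bash
python3 -c "
from h import *
s=snap('wrist','w1'); print(s['fx'],s['cx'],s['cy'],np.round(s['pose'],3))
go([.461,.039,.02],-3.8)"
```

```text
353.72055489545846 276.3152419497738 213.78309863524834 [[ 0.064 -0.951 -0.304  0.383]
 [ 0.998  0.061  0.019  0.046]
 [ 0.001 -0.304  0.953  0.307]
 [ 0.     0.     0.     1.   ]]
t 1.75 pos [0.461  0.0416 0.161 ] F [0.2  0.33 0.6 ]
shift cm [-0.02 -0.27 14.1 ] turn [0.05 0.02 0.13]
```

View pics/w1.png

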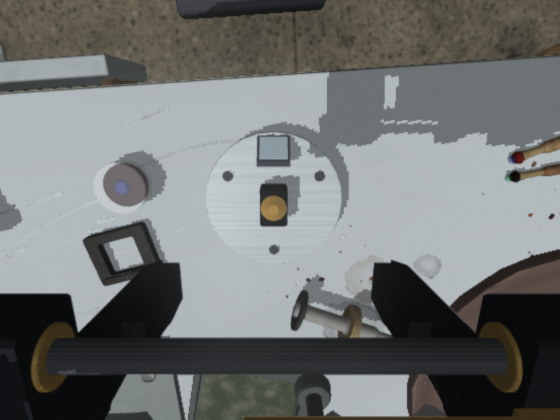

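The plate is seen from the wrist: dots at (228,176), (319,176) and (274,249), crown at (273,208).

```bash
python3 -c "
from h import *
s=load('w1')
f=[ray(s,u,v,.018) for u,v in((274,249.5),(319.5,176),(228,176))]
c=sum(f)/3; print(c,ray(s,273,208,.043))
for p in f: d=p-c; print(np.hypot(*d[:2]),np.degrees(np.arctan2(d[1],d[0])))
go([.461,.039,.02],-3.8)"
```

```text
[0.46384359 0.03875269 0.018     ] [0.46195343 0.03837551 0.043     ]
0.04409208332832508 -3.604095012902851
0.04386619988746653 116.49671492657457
0.043912547914614464 -123.80906059808925
t 1.75 pos [0.461  0.0416 0.161 ] F [0.2  0.33 0.6 ]
shift cm [-0.02 -0.27 14.1 ] turn [0.05 0.02 0.13]
```

Emit:
carry_out([
  [[-0.1,-0.1,4],[0,0,0],0.4],
  [[-0.2,-0.3,7.5],[0,0,0],0.4],
  [[-0.2,-0.3,10.5],[0,0,0],0.4],
  [[-0.2,-0.3,12.5],[0,0,0],0.4],
  [[-0.2,-0.3,13.6],[0,0,0],0.4],
  [[-0.2,-0.3,14],[0,0,0],0.4],
  [[-0.2,-0.3,14.05],[0,0,0],0.4],
  [[-0.2,-0.3,14.05],[0,0,0],0.4],
  [[-0.2,-0.3,14.05],[0,0,0],0.4],
], newtons=20)

```text
clock: 2.65
tool_pos: [0.4634, 0.037, 0.0209]
eef_rot: [0.034, 0.999, 0.0, 0.001]
contact_force: [-0.6, -0.2, -0.7]
opening: 0.599
finger_force: 0.0
```

Emit:
carry_out([
  [[0,0,0],[0,0,0],0.6],
  [[0,0,0],[0,0,0],0.7],
  [[0,0,0],[0,0,0],0.8],
  [[0,0,0],[0,0,0],0.9],
  [[0,0,0],[0,0,0],0.9],
  [[0,0,0],[0,0,0],0.9],
  [[0,0,0],[0,0,0],0.9],
], newtons=20)

```text
clock: 3.35
tool_pos: [0.4633, 0.0371, 0.0203]
eef_rot: [0.033, 0.999, 0.0, 0.0]
contact_force: [1.2, 0.7, 1.9]
opening: 0.248
finger_force: 20.0
```

```bash
python3 -c "
from h import *
go([.495,-.16,.18],2.4)"
```

```text
t 3.35 pos [0.4633 0.0371 0.0203] F [1.19 0.68 1.86]
shift cm [ -4.49 -19.45 -15.98] turn [ 0.03  0.04 -6.23]
```

Emit:
carry_out([
  [[0,0,-0.3],[0,0,0],0.9],
  [[0,0,-1],[0,0,0],0.9],
  [[0,0,-2.5],[0,0,0],0.9],
  [[0,0,-5],[0,0,0],0.9],
  [[0,0,-8],[0,0,0],0.9],
  [[-0.5,-2,-11],[0,0,-1],0.9],
  [[-1.2,-5,-13.5],[0,0,-2],0.9],
  [[-2.1,-9,-15],[0,0,-3],0.9],
  [[-3,-13,-16],[0,0,-4],0.9],
  [[-3.9,-16.5,-16],[0,0,-5],0.9],
  [[-4.3,-18.8,-16],[0,0,-6.2],0.9],
  [[-4.5,-19.4,-16],[0,0,-6.2],0.9],
])

```text
clock: 4.55
tool_pos: [0.4928, -0.1644, 0.1797]
eef_rot: [-0.017, 1.0, -0.001, -0.002]
contact_force: [0.1, -0.5, -5.5]
opening: 0.246
finger_force: 20.0
```

Emit:
carry_out([
  [[0,0,0],[0,0,0],0.9],
  [[0,0,0],[0,0,0],0.9],
  [[0,0,0],[0,0,0],0.9],
  [[0,0,0],[0,0,0],0.9],
  [[0,0,0],[0,0,0],0.9],
])

```text
clock: 5.05
tool_pos: [0.4949, -0.1588, 0.1803]
eef_rot: [-0.021, 1.0, 0.0, -0.0]
contact_force: [-0.3, -0.2, -5.7]
opening: 0.246
finger_force: 20.0
```

```bash
python3 -c "
from h import *
s=snap('wrist','w2'); snap('top','top2');print(np.round(s['pose'],3))
go([.495,-.332,.18],2.4)
im=s['image'][:,:,::-1]; cv2.imwrite('pics/w2v.png',cv2.resize(im[:,:400],(572*1,600)))"
```

```text
[[-0.043 -0.952 -0.304  0.417]
 [ 0.999 -0.041 -0.013 -0.163]
 [-0.    -0.304  0.953  0.326]
 [ 0.     0.     0.     1.   ]]
t 5.15 pos [ 0.4949 -0.1593  0.1802] F [-0.7  -0.2  -4.81]
shift cm [  0.71 -17.26   0.02] turn [ 0.   -0.01  0.  ]
```

View pics/w2v.png

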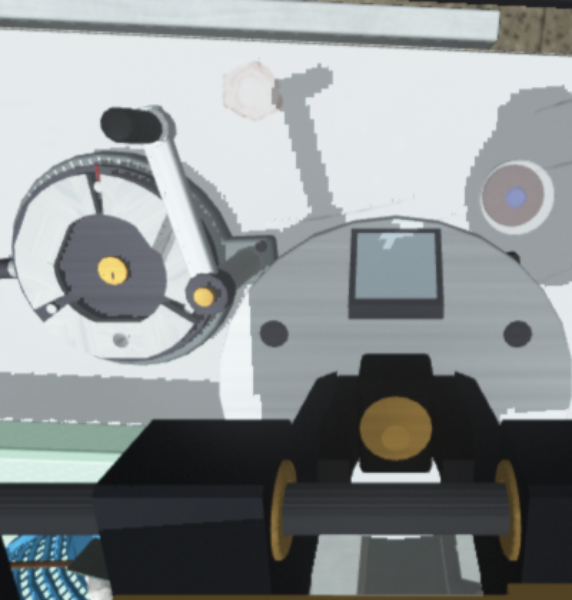

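The base is seen with the hub at (112,271), cone (121,340), gap screws (97,187), (53,310) and (192,309), and hinge (204,296), with the knob base near (158,122); the plate hangs level in the fingers.

```bash
python3 -c "
from h import *
s=load('w2'); k=1.43; k2=600/420
W=lambda u,v,z:ray(s,u/k,v/k2,z)
print('hub',W(112,271,.022),W(112,271,.029),'cone',W(121,340,.027),'hinge',W(204,296,.085))
g=[W(97,187,.024),W(53,310,.024),W(192,309,.024)]
print(g,sum(g)/3)
# inner polygon + outer sector edges
print('knob base',W(158,122,.086),'knobtop',W(113,124,.114))
print('plate dots',[W(u,v,.1803+.0077-.010) for u,v in ((274,333),(517,333))],'crown',W(395,440,.1803+.0227))
t=load('top0'); B=lambda u,v,z:ray(t,325+(u+.5)/6-.5,175+(v+.5)/6-.5,z)
for z in(.076,.082,.088,.094): print(z,W(204,296,z)[:2],B(208,205,z)[:2])
for z in (.016,.022,.029,.034): print(z,W(112,271,z)[:2],B(389,231,z)[:2],'cone',W(121,340,z)[:2],B(385,112,z)[:2])
"
```

```text
hub [ 0.49869149 -0.33476826  0.022     ] [ 0.49680329 -0.33081754  0.029     ] cone [ 0.54244511 -0.33197695  0.027     ] hinge [ 0.49262774 -0.25507692  0.085     ]
[array([ 0.44777741, -0.33596391,  0.024     ]), array([ 0.52512871, -0.37395257,  0.024     ]), array([ 0.52073832, -0.28650416,  0.024     ])] [ 0.49788148 -0.33214021  0.024     ]
knob base [ 0.41163027 -0.26937492  0.086     ] knobtop [ 0.41371447 -0.27483412  0.114     ]
plate dots [array([ 0.47454917, -0.19856316,  0.178     ]), array([ 0.47130717, -0.12251992,  0.178     ])] crown [ 0.49540564 -0.15972948  0.203     ]
0.076 [ 0.49546306 -0.25851037] [ 0.49214184 -0.25496945]
0.082 [ 0.49357284 -0.25622141] [ 0.49091422 -0.25396342]
0.088 [ 0.49168263 -0.25393244] [ 0.48968661 -0.2529574 ]
0.094 [ 0.48979241 -0.25164348] [ 0.48845899 -0.25195137]
0.016 [ 0.50030994 -0.33815458] [ 0.49613749 -0.33429686] cone [ 0.54706981 -0.33818634] [ 0.54277736 -0.33355102]
0.022 [ 0.49869149 -0.33476826] [ 0.49495693 -0.33289721] cone [ 0.54454724 -0.3347994 ] [ 0.54133175 -0.3321556 ]
0.029 [ 0.49680329 -0.33081754] [ 0.49357961 -0.33126428] cone [ 0.54160425 -0.33084797] [ 0.53964522 -0.33052761]
0.034 [ 0.49545458 -0.32799561] [ 0.49259581 -0.3300979 ] cone [ 0.53950211 -0.32802552] [ 0.53844055 -0.32936476]
```

```bash
python3 -c "
from h import *
go([.497,-.3325,.18],3.0);go([.497,-.3325,.056],3.0)"
```

```text
t 5.15 pos [ 0.4949 -0.1593  0.1802] F [-0.7  -0.2  -4.81]
shift cm [  0.51 -17.32   0.02] turn [ 0.   -0.01 -0.6 ]
t 5.15 pos [ 0.4949 -0.1593  0.1802] F [-0.7  -0.2  -4.81]
shift cm [  0.51 -17.32  12.42] turn [ 0.   -0.01 -0.6 ]
```

Emit:
carry_out([
  [[0.1,-2,0],[0,0,0],0.9],
  [[0.2,-5,0],[0,0,0],0.9],
  [[0.3,-9,0],[0,0,-0.6],0.9],
  [[0.4,-13,0],[0,0,-0.6],0.9],
  [[0.5,-16,0],[0,0,-0.6],0.9],
  [[0.5,-17.3,0],[0,0,-0.6],0.9],
  [[0.5,-17.3,2],[0,0,-0.6],0.9],
  [[0.5,-17.3,5],[0,0,-0.6],0.9],
  [[0.5,-17.3,8],[0,0,-0.6],0.9],
  [[0.5,-17.3,10.5],[0,0,-0.6],0.9],
  [[0.5,-17.3,11.8],[0,0,-0.6],0.9],
  [[0.5,-17.3,12],[0,0,-0.6],0.9],
])

```text
clock: 6.35
tool_pos: [0.4964, -0.3315, 0.0588]
eef_rot: [-0.026, 1.0, 0.001, -0.001]
contact_force: [-0.2, -1.1, -4.7]
opening: 0.249
finger_force: 20.0
```

Emit:
carry_out([
  [[0,0,0],[0,0,0],0.9],
  [[0,0,0],[0,0,0],0.9],
  [[0,0,0],[0,0,0],0.9],
  [[0,0,0],[0,0,0],0.9],
])

```text
clock: 6.75
tool_pos: [0.4975, -0.3331, 0.0611]
eef_rot: [-0.026, 1.0, -0.0, 0.001]
contact_force: [0.9, -0.9, -4.9]
opening: 0.246
finger_force: 20.0
```

```bash
python3 -c "
from h import *
go([.497,-.3325,.050],3.0)
s=snap('wrist','w3');
im=s['image'][:,:,::-1]; cv2.imwrite('pics/w3v.png',cv2.resize(im,(784,588)))
cv2.imwrite('pics/t3.png',0*im) if 0 else None"
```

```text
t 6.75 pos [ 0.4975 -0.3331  0.0611] F [ 0.88 -0.86 -4.91]
shift cm [0.05 0.07 1.11] turn [-0.05  0.08 -0.06]
```

View pics/w3v.png

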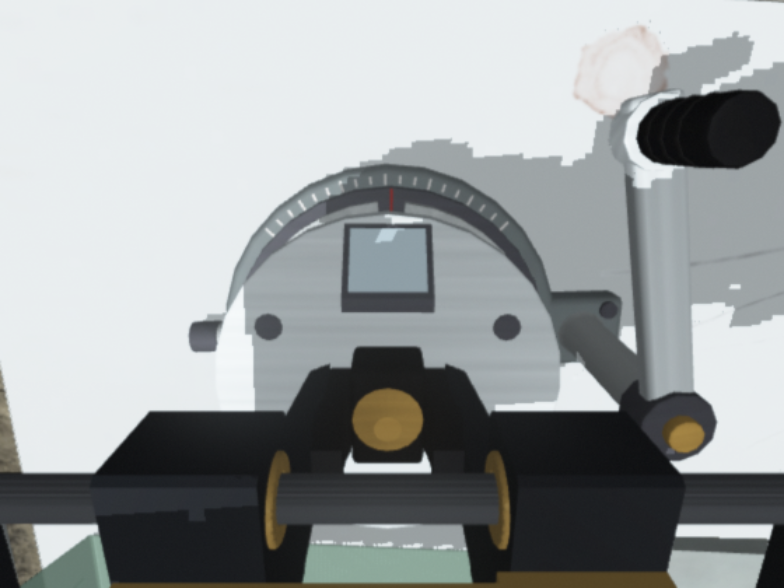

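The plate hovers over the base: notch and red index at (392,207), mirror centred at u=388 and crown at (388,418); scale ticks run symmetrically from (270,232) to (505,227).

```bash
python3 -c "
from h import *
s=load('w3');W=lambda u,v,z:ray(s,u/1.4,v/1.4,z)
c=np.array([.497,-.3325])
for u,v in((380,208),(404,208),(392,193),(270,232),(505,227),(388,180)):
  p=W(u,v,.029)[:2]; print(p,np.hypot(*(p-c)),np.degrees(np.arctan2(*(p-c)[::-1]))%360)
g=.0611+.0077
d=[W(u,v,g-.01) for u,v in((268,326),(507,326))]; m=(d[0]+d[1])/2; d=d[1]-d[0];print('plate',m,np.degrees(np.arctan2(-d[0],d[1])),np.hypot(*d[:2]),'crown',W(388,417,g+.015))
"
```

```text
[ 0.44199659 -0.33936581] 0.05543026672121308 187.115148264276
[ 0.44155781 -0.33082077] 0.055467612773370145 178.2651542734567
[ 0.43653065 -0.33537841] 0.060537816663779394 182.72528493546002
[ 0.45264189 -0.37872369] 0.06406458838535986 226.17987252520453
[ 0.44647096 -0.29403083] 0.06350638411951408 142.71697219672726
[ 0.43213196 -0.3370217 ] 0.06502544738445964 183.98741633734105
plate [ 0.4754147  -0.33497617  0.0588    ] 2.9582706528552545 0.07646284473252957 crown [ 0.49336983 -0.33389462  0.0838    ]
```

Emit:
carry_out([
  [[0.05,0.05,0.3],[0,0,0.3],0.9],
  [[0.05,0.05,0.6],[0,0,0.3],0.9],
  [[0.05,0.05,0.8],[0,0,0.3],0.9],
  [[0.05,0.05,0.9],[0,0,0.3],0.9],
  [[0.05,0.05,0.95],[0,0,0.3],0.9],
  [[0.05,0.05,0.95],[0,0,0.3],0.9],
  [[0.05,0.05,0.95],[0,0,0.3],0.9],
])

```text
clock: 7.5
tool_pos: [0.4965, -0.3324, 0.0507]
eef_rot: [-0.023, 1.0, 0.0, 0.0]
contact_force: [0.6, 0.9, -5.4]
opening: 0.245
finger_force: 20.0
```

Emit:
carry_out([
  [[0,0,0.05],[0,0,0],0.9],
  [[0,0,0.1],[0,0,0],0.9],
  [[0,0,0.1],[0,0,0],0.9],
])

```text
clock: 7.8
tool_pos: [0.4964, -0.3324, 0.0497]
eef_rot: [-0.023, 1.0, 0.0, -0.0]
contact_force: [0.1, 0.4, -6.1]
opening: 0.248
finger_force: 20.0
```

Emit:
carry_out([
  [[0,0,0.05],[0,0,0],0.9],
  [[0,0,0.05],[0,0,0],0.9],
  [[0,0,0.1],[0,0,0],0.9],
  [[0,0,0.1],[0,0,0],0.9],
])

```text
clock: 8.2
tool_pos: [0.4964, -0.3323, 0.0486]
eef_rot: [-0.023, 1.0, 0.0, -0.0]
contact_force: [-0.3, 0.1, -5.5]
opening: 0.249
finger_force: 20.0
```

Emit:
carry_out([
  [[0,0,0.05],[0,0,0],0.9],
  [[0,0,0.05],[0,0,0],0.9],
  [[0,0,0.05],[0,0,0],0.9],
])

```text
clock: 8.5
tool_pos: [0.4964, -0.3323, 0.0482]
eef_rot: [-0.023, 1.0, 0.0, -0.0]
contact_force: [-0.1, -0.7, -5.1]
opening: 0.248
finger_force: 20.0
```

Emit:
carry_out([
  [[0,0,0.05],[0,0,0],0.9],
  [[0,0,0.05],[0,0,0],0.9],
  [[0,0,0.1],[0,0,0],0.9],
  [[0,0,0.1],[0,0,0],0.9],
])

```text
clock: 8.9
tool_pos: [0.4966, -0.3323, 0.0472]
eef_rot: [-0.023, 1.0, 0.0, 0.0]
contact_force: [-0.7, -0.3, -4.1]
opening: 0.247
finger_force: 20.0
```

Emit:
carry_out([
  [[0,0,0.05],[0,0,0],0.9],
  [[0,0,0.05],[0,0,0],0.9],
  [[0,0,0.05],[0,0,0],0.9],
])

```text
clock: 9.2
tool_pos: [0.4968, -0.3323, 0.0468]
eef_rot: [-0.023, 1.0, 0.0, 0.0]
contact_force: [0.8, -0.2, -4.8]
opening: 0.248
finger_force: 20.0
```

Emit:
carry_out([
  [[0,0,0.05],[0,0,0],0.9],
  [[0,0,0.05],[0,0,0],0.9],
  [[0,0,0.05],[0,0,0],0.9],
])

```text
clock: 9.5
tool_pos: [0.497, -0.3323, 0.0465]
eef_rot: [-0.023, 1.0, -0.0, 0.001]
contact_force: [1.4, -0.0, -2.6]
opening: 0.249
finger_force: 20.0
```

Emit:
carry_out([
  [[0,0,0.05],[0,0,0],0.9],
  [[0,0,0.05],[0,0,0],0.9],
  [[0,0,0.05],[0,0,0],0.9],
])

```text
clock: 9.8
tool_pos: [0.4971, -0.3323, 0.0463]
eef_rot: [-0.023, 1.0, -0.0, 0.001]
contact_force: [-0.3, 1.7, 5.3]
opening: 0.248
finger_force: 20.0
```

Emit:
carry_out([
  [[0,0,-0.05],[0,0,0],0.9],
  [[0,0,-0.05],[0,0,0],0.7],
  [[0,0,-0.05],[0,0,0],0.6],
  [[0,0,-0.05],[0,0,0],0.5],
  [[0,0,-0.05],[0,0,0],0.5],
  [[0,0,-0.05],[0,0,0],0.5],
])

```text
clock: 10.4
tool_pos: [0.4962, -0.3324, 0.0461]
eef_rot: [-0.023, 1.0, 0.0, -0.0]
contact_force: [0.4, 0.4, -0.2]
opening: 0.498
finger_force: 0.0
```

Emit:
carry_out([
  [[0,0,-1],[0,0,0],0.5],
  [[0,0,-3],[0,0,0],0.5],
  [[0,0,-6],[0,0,0],0.5],
  [[0,0,-10],[0,0,0],0.5],
  [[0,0,-14],[0,0,0],0.5],
  [[0,0,-16],[0,0,0],0.5],
  [[0,0,-16],[0,0,0],0.5],
  [[0,0,-16],[0,0,0],0.5],
  [[0,0,-16],[0,0,0],0.5],
])

```text
clock: 11.3
tool_pos: [0.4954, -0.3321, 0.205]
eef_rot: [-0.023, 1.0, 0.001, -0.001]
contact_force: [-0.3, 0.5, -0.1]
opening: 0.499
finger_force: 0.0
```

```bash
python3 -c "
from h import *
s=snap('wrist','w4');go([.411,-.27,.21],3.0); print(np.round(s['pose'],3))
im=s['image'][:,:,::-1]; cv2.imwrite('pics/w4v.png',cv2.resize(im,(784,588)))"
```

```text
t 11.35 pos [ 0.4955 -0.332   0.2048] F [0.74 1.16 1.28]
shift cm [ 8.15  6.59 -0.49] turn [ 0.08 -0.14 -0.33]
[[-0.046 -0.952 -0.301  0.417]
 [ 0.999 -0.044 -0.015 -0.337]
 [ 0.001 -0.302  0.953  0.351]
 [ 0.     0.     0.     1.   ]]
```

View pics/w4v.png

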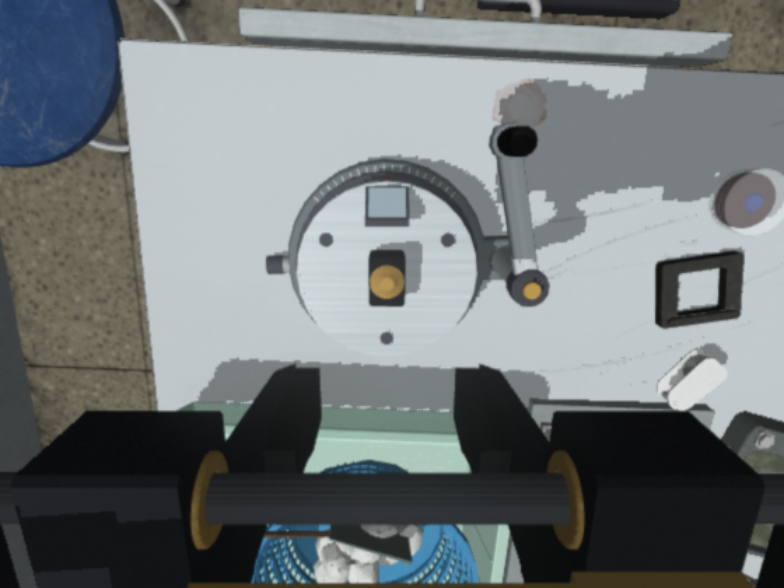

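Plate on the base, dots at (326,240), (448,240) and (387,338); knob top at (517,140), hinge (531,290); bystanders undisturbed.

```bash
python3 -c "
from h import *
s=load('w4');W=lambda u,v,z:ray(s,u/1.4,v/1.4,z)
for z in(.0439,.047):
  f=[W(u,v,z) for u,v in((387,338),(448,240),(326,240))]; c=sum(f)/3
  print(z,c,[(round(np.hypot(*(p-c)[:2])*1e3,1),round(np.degrees(np.arctan2(*(p-c)[1::-1])),1)) for p in f])
print('knob',W(517,140,.114),'hinge',W(531,290,.088),'crown',W(387,281,.069))
k=W(517,140,.114);h=np.array([.4924,-.2525])
print(np.hypot(*(k[:2]-h)),np.degrees(np.arctan2(*(k[:2]-h)[::-1])))
print(r.get_state()['q'].round(2)); go([k[0],k[1],.15],9)"
```

```text
0.0439 [ 0.49767528 -0.33267098  0.0439    ] [(np.float64(44.1), np.float64(2.7)), (np.float64(44.1), np.float64(122.6)), (np.float64(44.2), np.float64(-117.3))]
0.047 [ 0.49686643 -0.3327115   0.047     ] [(np.float64(43.6), np.float64(2.7)), (np.float64(43.7), np.float64(122.6)), (np.float64(43.7), np.float64(-117.3))]
knob [ 0.41361991 -0.27728171  0.114     ] hinge [ 0.49161846 -0.25308707  0.088     ] crown [ 0.49536906 -0.33280435  0.069     ]
0.08258593386852917 -162.53808359732662
[ 0.82  0.74 -0.55  1.68  0.48  0.87  1.69]
t 11.35 pos [ 0.4955 -0.332   0.2048] F [0.74 1.16 1.28]
shift cm [7.91 5.84 5.51] turn [ 0.09 -0.14 -6.33]
```

```bash
python3 -c "
from h import *
go([.415,-.273,.15],40)"
```

```text
t 11.35 pos [ 0.4955 -0.332   0.2048] F [0.74 1.16 1.28]
shift cm [7.75 6.26 5.51] turn [  0.12  -0.11 -37.33]
```

Emit:
carry_out([
  [[1.5,1.2,1],[0,0,-5],0.5],
  [[3,2.5,2],[0,0,-12],0.5],
  [[5,4,3],[0,0,-20],0.5],
  [[7,5.5,4.5],[0,0,-28],0.5],
  [[7.8,6.3,5.5],[0,0,-35],0.5],
  [[7.8,6.3,5.5],[0,0,-37],0.5],
  [[7.8,6.3,5.5],[0,0,-37],0.5],
  [[7.8,6.3,5.5],[0,0,-37],0.5],
])

```text
clock: 12.15
tool_pos: [0.4168, -0.2736, 0.1514]
eef_rot: [-0.338, 0.941, -0.0, 0.001]
contact_force: [0.8, -0.1, 0.4]
opening: 0.496
finger_force: 0.0
```

```bash
python3 -c "
from h import *
s=snap('wrist','w5');print(r.get_state()['q'].round(2));go([.415,-.273,.092],40)
im=s['image'][:,:,::-1]; cv2.imwrite('pics/w5v.png',im)"
```

```text
[ 0.88  0.74 -0.65  2.01  0.74  0.64  2.  ]
t 12.2 pos [ 0.4168 -0.2736  0.1515] F [-1.04 -0.42  0.07]
shift cm [0.11 0.16 5.95] turn [-0.07  0.05 -0.48]
```

View pics/w5v.png

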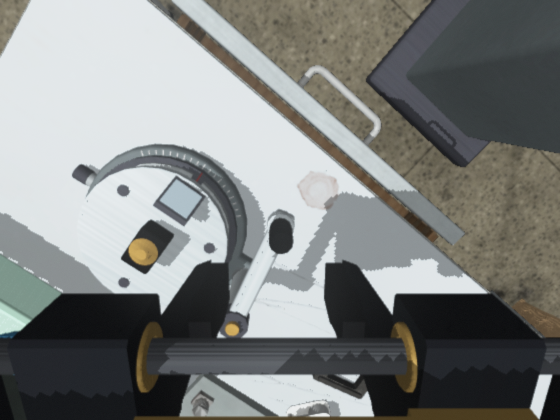

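Knob top at (282,238), between the open fingers (centre line u about 278).

```bash
python3 -c "
from h import *
s=load('w5'); k=ray(s,282,240,.112);h=np.array([.4924,-.2525]); print(k,np.hypot(*(k[:2]-h)),np.degrees(np.arctan2(*(k[:2]-h)[::-1])))
go([k[0],k[1],.091],40)"
```

```text
[ 0.41211571 -0.27467785  0.112     ] 0.08329120454082956 -164.55764010880722
t 12.2 pos [ 0.4168 -0.2736  0.1515] F [-1.04 -0.42  0.07]
shift cm [0.44 0.22 6.05] turn [-0.07  0.05 -0.48]
```

Emit:
carry_out([
  [[0.3,0.2,1.5],[0,0,0],0.5],
  [[0.3,0.2,3.5],[0,0,0],0.5],
  [[0.3,0.2,5],[0,0,0],0.5],
  [[0.3,0.2,5.8],[0,0,0],0.5],
  [[0.3,0.2,5.9],[0,0,0],0.6],
  [[0.3,0.2,5.9],[0,0,0],0.7],
  [[0.3,0.2,5.9],[0,0,0],0.8],
  [[0.3,0.2,5.9],[0,0,0],0.95],
  [[0.3,0.2,5.9],[0,0,0],0.95],
  [[0.3,0.2,5.9],[0,0,0],0.95],
  [[0.3,0.2,5.9],[0,0,0],0.95],
], newtons=8)

```text
clock: 13.3
tool_pos: [0.4125, -0.2736, 0.0927]
eef_rot: [-0.339, 0.941, -0.0, 0.0]
contact_force: [0.3, -0.1, 6.1]
opening: 0.154
finger_force: 8.0
```

```bash
python3 -c "
from h import *
s=r.get_state(); print(s['moment'].round(2),s['contact_force'].round(1)); T=R.from_quat(s['eef_rot'])
h=np.array([.4924,-.2525]);p=s['tool_pos'];a0=np.arctan2(*(p[:2]-h)[::-1]); print(p,np.hypot(*(p[:2]-h)),np.degrees(a0))
rad=.080
a0=np.radians(np.degrees(a0)%360)
for a in np.linspace(a0,np.radians(275),25)[1:]:
  q=np.r_[h+rad*np.array([np.cos(a),np.sin(a)]),p[2]]; print(round(np.degrees(a)),(100*T.inv().apply(q-p)).round(2))
"
```

```text
[-0.01  0.05 -0.03] [ 0.3 -0.1  6.1]
[ 0.41251589 -0.27360588  0.09268253] 0.08262522951006099 -165.20027818949978
198 [-0.05 -0.54  0.  ]
201 [ 0.1  -0.98  0.  ]
205 [ 0.24 -1.43  0.  ]
208 [ 0.34 -1.88  0.  ]
212 [ 0.42 -2.34  0.  ]
215 [ 0.47 -2.8   0.  ]
218 [ 0.5  -3.27  0.  ]
222 [ 0.5  -3.74  0.  ]
225 [ 0.47 -4.2   0.  ]
228 [ 0.41 -4.66  0.01]
232 [ 0.33 -5.12  0.01]
235 [ 0.22 -5.58  0.01]
238 [ 0.08 -6.02  0.01]
242 [-0.08 -6.46  0.01]
245 [-0.26 -6.89  0.01]
248 [-0.48 -7.3   0.01]
252 [-0.71 -7.71  0.01]
255 [-0.97 -8.1   0.01]
258 [-1.25 -8.47  0.01]
262 [-1.55 -8.82  0.01]
265 [-1.87 -9.16  0.01]
268 [-2.21 -9.48  0.01]
272 [-2.57 -9.78  0.01]
275 [-2.950e+00 -1.005e+01  1.000e-02]
```

Emit:
carry_out([
  [[0,-0.3,-0.1],[0,0,0],0.95],
  [[0.1,-0.8,-0.1],[0,0,0],0.95],
  [[0.2,-1.4,-0.1],[0,0,0],0.95],
  [[0.3,-1.9,-0.1],[0,0,0],0.95],
  [[0.4,-2.3,-0.1],[0,0,0],0.95],
  [[0.5,-2.8,-0.1],[0,0,0],0.95],
  [[0.5,-3.3,-0.1],[0,0,0],0.95],
  [[0.5,-3.7,-0.1],[0,0,0],0.95],
  [[0.5,-4.2,-0.1],[0,0,0],0.95],
  [[0.4,-4.7,-0.1],[0,0,0],0.95],
  [[0.3,-5.1,-0.1],[0,0,0],0.95],
  [[0.3,-5.1,-0.1],[0,0,0],0.95],
])

```text
clock: 14.5
tool_pos: [0.4434, -0.3152, 0.0933]
eef_rot: [-0.339, 0.941, -0.001, 0.001]
contact_force: [-1.3, -2.3, -4.7]
opening: 0.152
finger_force: 8.0
```

```bash
python3 -c "
from h import *
s=r.get_state(); print(s['moment'].round(2),s['contact_force'].round(1)); T=R.from_quat(s['eef_rot'])
h=np.array([.4924,-.2525]);p=s['tool_pos'];a0=np.arctan2(*(p[:2]-h)[::-1]); print(p,np.hypot(*(p[:2]-h)),np.degrees(a0))
rad=.080
a0=np.radians(np.degrees(a0)%360)
for a in np.radians([236,240,244,248,252,256,260,264,268,271,274,277]):
  q=np.r_[h+rad*np.array([np.cos(a),np.sin(a)]),p[2]]; print(round(np.degrees(a)),(100*T.inv().apply(q-p)).round(2))
"
```

```text
[-0.17  0.21  0.06] [-1.3 -2.3 -4.7]
[ 0.44344201 -0.31523359  0.09325713] 0.07957630142386757 -127.96886995623214
236 [-0.1  -0.55  0.  ]
240 [-0.27 -1.08  0.  ]
244 [-0.48 -1.59  0.  ]
248 [-0.73 -2.09  0.  ]
252 [-1.02 -2.57  0.01]
256 [-1.33 -3.04  0.01]
260 [-1.68 -3.47  0.01]
264 [-2.05 -3.89  0.01]
268 [-2.46 -4.27  0.01]
271 [-2.78 -4.54  0.01]
274 [-3.11 -4.79  0.01]
277 [-3.46 -5.03  0.01]
```

Emit:
carry_out([
  [[-0.1,-0.5,0.05],[0,0,0],0.95],
  [[-0.3,-1.1,0.05],[0,0,0],0.95],
  [[-0.5,-1.6,0.05],[0,0,0],0.95],
  [[-0.7,-2.1,0.05],[0,0,0],0.95],
  [[-1.0,-2.6,0.05],[0,0,0],0.95],
  [[-1.3,-3.0,0.05],[0,0,0],0.95],
  [[-1.5,-3.3,0.05],[0,0,0],0.95],
  [[-1.7,-3.5,0.05],[0,0,0],0.95],
  [[-1.9,-3.7,0.05],[0,0,0],0.95],
  [[-2.05,-3.9,0.05],[0,0,0],0.95],
  [[-2.25,-4.1,0.05],[0,0,0],0.95],
  [[-2.25,-4.1,0.05],[0,0,0],0.95],
])

```text
clock: 15.7
tool_pos: [0.4866, -0.3317, 0.0928]
eef_rot: [-0.339, 0.941, -0.0, 0.001]
contact_force: [0.4, 0.6, 4.7]
opening: 0.154
finger_force: 8.0
```

```bash
python3 -c "
from h import *
s=r.get_state(); print(s['moment'].round(2),s['contact_force'].round(1)); T=R.from_quat(s['eef_rot'])
h=np.array([.4924,-.2525]);p=s['tool_pos'];a0=np.arctan2(*(p[:2]-h)[::-1]); print(p,np.hypot(*(p[:2]-h)),np.degrees(a0)%360)
rad=.080
for a in np.radians([266,268,270,272,274,276,278,280]):
  q=np.r_[h+rad*np.array([np.cos(a),np.sin(a)]),p[2]]; print(round(np.degrees(a)),(100*T.inv().apply(q-p)).round(2))
"
```

```text
[0.17 0.12 0.09] [0.4 0.6 4.7]
[ 0.48664595 -0.33173965  0.09282637] 0.07944828935576152 265.846713546927
266 [ 0.02 -0.05  0.  ]
268 [-0.18 -0.24  0.  ]
270 [-0.39 -0.43  0.  ]
272 [-0.61 -0.6   0.  ]
274 [-0.84 -0.77  0.  ]
276 [-1.07 -0.93  0.  ]
278 [-1.3  -1.08  0.  ]
280 [-1.54 -1.22  0.  ]
```

Emit:
carry_out([
  [[-0.2,-0.25,-0.03],[0,0,0],0.95],
  [[-0.4,-0.4,-0.03],[0,0,0],0.95],
  [[-0.6,-0.6,-0.03],[0,0,0],0.95],
  [[-0.85,-0.8,-0.03],[0,0,0],0.95],
  [[-1.0,-0.9,-0.03],[0,0,0],0.95],
  [[-1.1,-1.0,-0.03],[0,0,0],0.95],
  [[-1.2,-1.0,-0.03],[0,0,0],0.95],
  [[-1.2,-1.0,-0.03],[0,0,0],0.95],
])

```text
clock: 16.5
tool_pos: [0.4976, -0.3319, 0.0925]
eef_rot: [-0.339, 0.941, 0.001, -0.004]
contact_force: [-8.5, 1.0, 9.4]
opening: 0.154
finger_force: 8.0
```

```bash
python3 -c "
from h import *
s=r.get_state(); print(s['moment'].round(2),s['contact_force'].round(1))
h=np.array([.4924,-.2525]);p=s['tool_pos'];a0=np.arctan2(*(p[:2]-h)[::-1]); print(p,np.hypot(*(p[:2]-h)),np.degrees(a0)%360)
"
```

```text
[0.45 1.92 0.07] [-8.5  1.   9.4]
[ 0.49756009 -0.33194229  0.09252789] 0.07960969449347456 273.7163673333632
```

Emit:
carry_out([
  [[0.25,0.2,-0.05],[0,0,0],0.95],
  [[0.25,0.2,-0.05],[0,0,0],0.7],
  [[0.25,0.2,-0.05],[0,0,0],0.5],
  [[0.25,0.2,-0.05],[0,0,0],0.5],
  [[0.25,0.2,-0.05],[0,0,0],0.5],
  [[0.25,0.2,-2],[0,0,0],0.5],
  [[0.25,0.2,-5],[0,0,0],0.5],
  [[0.25,0.2,-8],[0,0,0],0.5],
  [[0.25,0.2,-11],[0,0,0],0.5],
  [[0.25,0.2,-12],[0,0,0],0.5],
  [[0.25,0.2,-12],[0,0,0],0.5],
  [[0.25,0.2,-12],[0,0,0],0.5],
])

```text
clock: 17.7
tool_pos: [0.4974, -0.3319, 0.2118]
eef_rot: [-0.339, 0.941, 0.001, -0.001]
contact_force: [-1.0, -0.2, -1.2]
opening: 0.497
finger_force: 0.0
```

```bash
python3 -c "
from h import *
s=snap('wrist','w6');print(r.get_state()['tool_pos'])
im=s['image'][:,:,::-1]; cv2.imwrite('pics/w6v.png',cv2.resize(im,(784,588)))"
```

```text
[ 0.49715426 -0.33174565  0.21134168]
```

View pics/w6v.png

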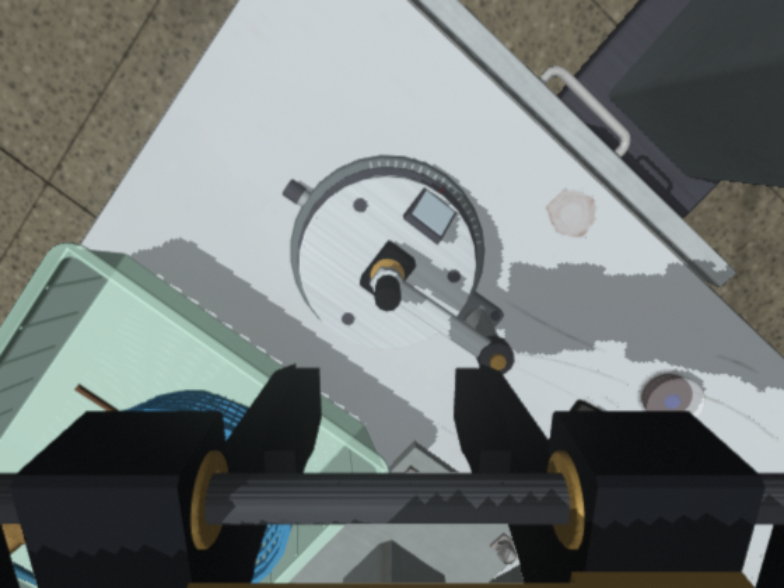

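Knob (388,292) and plunger are over the crown (387,268); the dots at (360,205), (453,276) and (348,319) give a final check.

```bash
python3 -c "
from h import *
s=load('w6');W=lambda u,v,z:ray(s,u/1.4,v/1.4,z)
f=[W(u,v,.0439) for u,v in((348,319),(453.5,276),(360,205))]; c=sum(f)/3
print(c,[(round(np.hypot(*(p-c)[:2])*1e3,1),round(np.degrees(np.arctan2(*(p-c)[1::-1])),1)) for p in f])
k=W(388,292,.114);d=k[:2]-np.array([.4924,-.2525]);print(k,np.hypot(*d),np.degrees(np.arctan2(*d[::-1]))%360)
print(r.finish_job())"
```

```text
[ 0.4974416  -0.33265918  0.0439    ] [(np.float64(44.1), np.float64(2.9)), (np.float64(43.8), np.float64(122.6)), (np.float64(44.1), np.float64(-117.6))]
[ 0.493543   -0.33549212  0.114     ] 0.08299999401735107 270.7890500285724
the job is handed in; nothing more can be done
None
```

I set the plate down in its seats, swung the hold-down arm to its stop, and handed the job in at about 18 s. The evidence for success is my own measurements: finger height about 3 mm below pad level, the plate's foot dots seen where seated feet should be, and firm resistance at the stop. The judge returned no verdict.

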